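# Take the drainage plate out of the push-latch case and lean it up to air

## Robot

A 7-joint arm with a two-finger parallel gripper is mounted at the origin on the work surface. World frame = base frame: x ahead of the robot, y to its left, z up, the work surface at z = 0. Lengths are in m, angles in rad, forces in N, time in s.
With the tool pointing down it reaches from about 0.425 to 0.975 m from the base axis. Payload 16.7 kg.
Tool frame: the origin (TCP) lies on the centre line of the jaws, within the pads' length; the fingertips stand 17 mm ahead of it and the grasp point (between the pads) lies 2 mm behind it; z points along the fingers, y is the line along which they close (so a half turn about z gives the same grasp; the last joint's range is limited). The gripper opens to 85 mm and grips with 20 to 120 N. Pads are 22 mm wide; open, the fingers measure 114 mm over their backs; the gripper's body (76 mm by 85 mm) begins 54 mm behind the grasp point. The pads swing forward as they close: fully open they stand 13 mm farther back than shut.
Start: joints at [0.954, 0.426, 0.074, 1.606, -0.034, 1.111, -0.067], TCP at [0.304, -0.602, 0.248] pointing down, gripper open.
Joint ranges: [-2.85, 2.85], [-0.5, 2.14], [-1.23, 1.37], [0.21, 2.46], [-1.02, 4.16], [0.16, 2.05], [-2.73, 2.73]. Speed limits (rad/s): [1.89, 1.89, 2.39, 2.39, 3.01, 3.01, 3.01].

## Interface

Orientations are given as a rotation vector (axis times angle).
In Python, from workcell import * gives the robot as it stands. The module is installed in compiled form; this text tells all that it offers.
- The arm moves only by the tool move_arm, never from a script. Its argument "moves" is a list of rows, each a list of 7 numbers: the turn, a rotation vector about the tool's x, y, z normalised to -1 to 1, where 1 is 60 degrees, then the shift along the tool's x, y, z normalised to -1 to 1, where 1 is 25 cm, then the closure, from -1 (fully open) to 1 (shut), so that 0 is half open. In form: [[rx, ry, rz, x, y, z, grip], ...]. A call has 1 to 10 rows; each row is the pose to reach, as a shift and turn from the pose commanded when the call began, along the tool's axes at that moment; what a row does not reach only later rows make up. A row lasts 1/10 s, in which the tool goes at most 50 mm and 8.59 degrees, less where a joint would pass 70% of its speed; a pose out of reach is approached as far as the arm can. A call with a number of a shift or a turn outside -1 to 1 is refused whole. A call with a gripper value outside its range is refused whole. The fingers move at their own pace and stop on an object; "force" is the grip in N (left out, the last holds). Time passes only in rows, so rows that repeat a pose let the fingers close. It gives the time, the measured TCP pose, the force, the opening and the grip force at its end, in the units of the state.
- get_state(): the state, without advancing time (a new reading comes with each control period).
- get_image(name): name is "scene" or "side" or "wrist"; returns the picture (400x640x3 uint8, red, green, blue); there is no depth.
- camera_params(name): a dict with "camera_matrix" (3x3 intrinsics, pixels), "view" (4x4, takes a point from world to camera coordinates). Camera axes: x right, y up, looking along -z (the intrinsics and any distortion apply to the point x, -y, -z); pixel columns grow to the right and rows downward; lengths in m; the calibration is good to about 2 mm. The wrist camera is an equidistant fisheye: a pixel r from the principal point sees the ray r / f radians off the axis. A picture is of the moment at which its call begins: read the wrist's pose just before it. camera_params takes no time and is no camera call; for the wrist camera it gives the pose at the moment of the call.
- sign_off(): hands the job in; it is judged then, once.
The state is a dict: "clock": time; "q": joint angles; "qvel": joint speeds; "effort": joint torques, N m; "position": TCP position; "eef_rot": TCP orientation; "wrist_force": force on the tool from outside, world axes, zero at the start; "wrist_torque": the same for the moment, N m; "opening": finger opening in m; "gripper_force": force on a finger pad.
Only numpy, scipy, OpenCV 4.12 (cv2) and the standard library are available. Lean on these libraries where they do the work, as an engineer would, in place of code of your own. Each camera call takes 0.05 s, during which the arm holds its last target. There are 200 camera calls.

## Task

Press the case's lid once near its free edge so that its push-push latch lets go and it springs open, then take out the tall perforated plate and lean it, standing on its lower short edge, against the front of the steel angle block, and let go of it. Then swing the lid down and press it until it latches shut again. Leave the plain plate in the case and do not disturb the soil specimen.

Things in the scene. Friction and masses are not known exactly. Their poses are not given: they have to be found in the camera images.
- case: Fixed blue steel box, 160 (x) by 156 mm (y), with a hinged lid. Origin: centre of its underside, z up. Walls 4 mm, 118 mm high (+y hinge wall 128), floor 6 mm. Two slots at x = -30 and +30, y = -8 mm, 10.5 mm wide between ribs 28 mm above the table; a plate stands in each, width along y, with 42 mm free to the next wall and 52 mm between the plates: go in with fingers part open.
- lid (a joint): Lid hinge, rad: 0 = latched flat, 1.5 = sprung open, nearly upright. Push-push latch: pressing the shut lid about 8 mm down near its free edge, to a firm stop (joint -0.057), and letting it rise frees it; a damped spring (1.2 N at the edge, about 1 N more when closing fast) opens it in 2 s. To relatch, push it down past flat to the same stop and let it rise to 0. A further press frees it again.
- lid_hinge (a point): Mid hinge axis, 74 mm to the +y side of the case's centre and 128 mm above the table; the axis runs along the case's x. The lid's underside is level with it when shut. Lid: flat aluminium plate 4 mm thick, 164 mm along the axis, 152 mm from axis to free edge (-y side), 43 mm latch tongue under it, 135 mm from the axis. To shut the open lid, push its outer face (then on the +y side) round the axis.
- lid_edge (a point): Where to press: on the lid's outer (top) face, mid-width, 140 mm from the hinge axis, 12 mm in from the free edge; 132 mm above the table when latched. It moves with the lid.
- grid_plate: The plate to take: loose aluminium slab with rows of 7 mm holes (top 20 mm solid), 8 mm thick (its x), 80 mm wide (y), 110 mm high (z), about 0.17 kg. Origin: centre of its lower edge face. It starts upright in one of the two slots, its x along the case's x, lower edge 6 mm and top edge 116 mm above the table. Grip it from above across the 8 mm.
- blank_plate: The other plate: no holes, shorter, 8 x 80 x 80 mm, origin at the centre of its lower edge face; it stays in its slot.
- angle_block: Fixed L-shaped dark steel block. Its front is an upright face 140 mm wide (y), 55 mm high, that looks to its own -x, towards the robot. Origin: middle of the foot of that face, on the table; x points back through the 10 mm upright over its 80 mm foot. The plate leans on the face's top edge: its lower edge on the table 10 to 30 mm in front, its top tipped back over the block.
- specimen: Brown soil cylinder, 38 mm across, between grey stone discs on a 50 mm aluminium foot, 106 mm high, standing loose on the table. Origin: centre of its underside. Leave it standing.
Not all that is in view belongs to the job. Of the things that look like the angle_block, the smallest one is meant.

How it is judged:
On the way, in this order (a step that is already met when the one before it is completed fails the run):
1. the lid, freed by a press, has sprung open (value of joint lid above 1.2 rad), for 0.2 s.
2. the perforated plate leans against the angle block, let go and at rest (angle between grid_plate's own z axis and vertical between 0.09 and 0.65 rad and height (world z) of grid_plate below 0.012 m and angle between the y axis of grid_plate and the y axis of angle_block, either way round below 0.3 rad and x of grid_plate in the frame of angle_block between -0.08 and -0.002 m and y of grid_plate in the frame of angle_block between -0.06 and 0.06 m and contact force between grid_plate and angle_block above 0.03 N and contact force between the fingers and grid_plate below 0.05 N and linear speed of grid_plate below 0.03 m/s), for 0.3 s.
At the end, for the whole second after the job is handed in: Lid latched (-0.02 to 0.03 rad). Perforated plate: foot on the table 2-80 mm before the block's front, within 60 mm of its middle, along it within 0.3 rad, tilted 0.09-0.65 rad, resting on the block, released, still. Plain plate within 20 mm, specimen upright within 30 mm of their places (all of step 2 and value of joint lid between -0.02 and 0.03 rad and distance of blank_plate from where it was at the start of the episode below 0.02 m and distance of specimen from where it was at the start of the episode below 0.03 m and angle between specimen's own z axis and vertical below 0.2 rad); the robot touches nothing.
It fails at once if the soil specimen is knocked over or shoved (over 30 mm or 0.35 rad) (angle between specimen's own z axis and vertical above 0.35 rad or distance of specimen from where it was at the start of the episode above 0.03 m).
It fails at once if the plain plate is taken out of its slot (moved over 40 mm) (distance of blank_plate from where it was at the start of the episode above 0.04 m).
It also fails if it takes over 67 s, if anything falls off the work surface, if the arm or the gripper's body presses on something with over 40 N, if the wrist force passes 120 N, or if a joint passes its speed limit or range.

## Working session

There is one attempt and no reset: what is moved stays moved. The work goes in short steps, Python scripts to look and compute and a tool call to move; the robot and the scene stay as the last step left them, time stands still between calls to the robot, and variables do not carry over. Pictures are saved under pics/ and viewed, at most 10 in all, crops included, and the job is handed in when it is done.

Besides the shell and the picture viewer there is one more tool, called as name(argument=value, ...), one argument or row to a line, values as JSON. move_arm: Moves the arm, as the interface text tells. Scaled input: -1 to 1 covers 25 cm each way for a shift and 60 degrees each way for a turn. Its arguments: {"type":"object","properties":{"moves":{"type":"array","items":{"type":"array","items":{"type":"number"}}},"force":{"type":"number"}},"required":["moves"]}

```bash
mkdir -p pics
python3 - <<'E'
from workcell import *
import cv2,numpy as np
np.set_printoptions(precision=4,suppress=True)
for n in ["scene","side"]:
    im=get_image(n); cv2.imwrite(f"pics/{n}0.png",im[:,:,::-1]); p=camera_params(n)
    print(n,np.array(p["camera_matrix"]),np.array(p["view"]), [k for k in p])
s=get_state(); print(s)
E
```

```text
scene [[395.2581   0.     318.8435]
 [  0.     395.2581 198.8417]
 [  0.       0.       1.    ]] [[ 0.0478  0.9987  0.0198 -0.0415]
 [-0.6654  0.0171  0.7463  0.2036]
 [ 0.745  -0.0489  0.6653 -1.5772]
 [ 0.      0.      0.      1.    ]] ['camera_matrix', 'view']
side [[365.9379   0.     316.108 ]
 [  0.     365.9379 200.0905]
 [  0.       0.       1.    ]] [[ 0.9134  0.4069 -0.0106 -0.4025]
 [-0.3746  0.8504  0.3695  0.084 ]
 [ 0.1594 -0.3335  0.9292 -1.0164]
 [ 0.      0.      0.      1.    ]] ['camera_matrix', 'view']
{'clock': 0.1, 'q': array([ 0.9535,  0.4267,  0.0739,  1.6065, -0.0341,  1.1108, -0.0671]), 'qvel': array([-0.0007, -0.0031,  0.0001, -0.0017,  0.0003,  0.0005, -0.0003]), 'effort': array([  0.0094, -95.1535,   3.7728, -46.4397,   0.0198,   0.0066,
         0.    ]), 'position': array([ 0.3042, -0.6022,  0.2477]), 'eef_rot': array([-3.055 , -0.7278,  0.0005]), 'wrist_force': array([-0.402 , -0.4467,  0.0965]), 'wrist_torque': array([-0.0346, -0.0206,  0.0063]), 'gripper_force': 0.0, 'opening': 0.08532448389552687}
```

View pics/scene0.png

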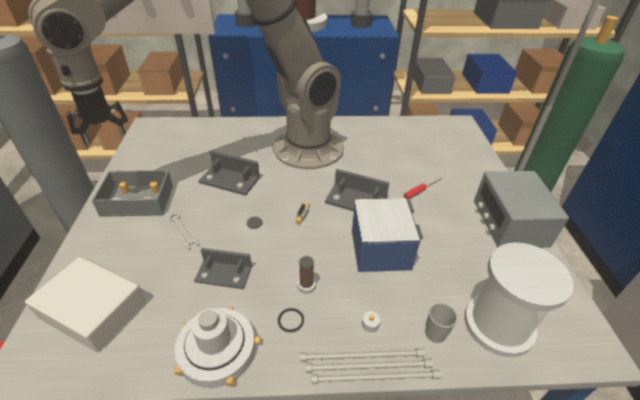

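View pics/side0.png

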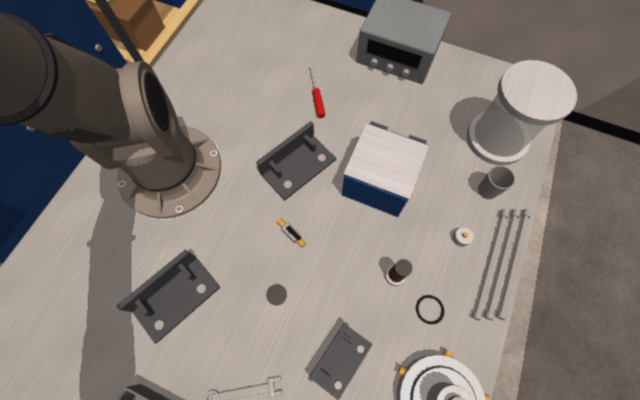

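Candidates for the angle block in the scene view are (230,172), (358,192) and (223,268). The last is nearest the camera yet looks smallest, and the side view at (340,355) agrees. The case is at (384,235) with its hinge to the right (+y), and the specimen is at (307,273). Next I'll check the block and the lid in close crops.

Run:
```python
import cv2,numpy as np
a=cv2.imread("pics/scene0.png");b=cv2.imread("pics/side0.png")
def c(im,x,y,w=80,h=60): return cv2.resize(im[y:y+h,x:x+w],(400,300),interpolation=cv2.INTER_CUBIC)
A=np.vstack([np.hstack([c(a,185,235),c(a,345,190,100,75)]),np.hstack([c(b,295,310,110,82),c(b,330,110,110,82)])])
cv2.imwrite("pics/crop1.png",A)
```

```text
(no output)
```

View pics/crop1.png

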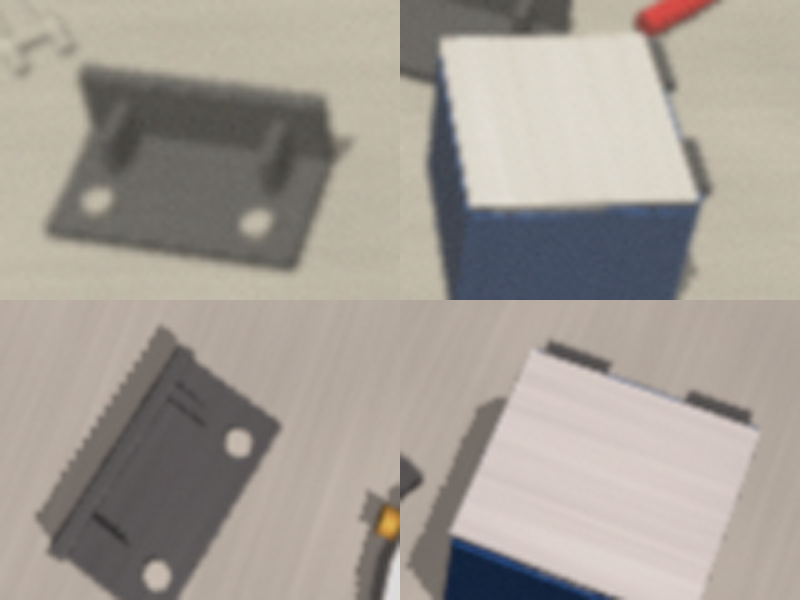

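The crops confirm the smallest block: its upright is on the robot side and its foot, with two holes, points to +x. The lid corners are sharp in both views. Now I'll cast rays.

```bash
cat > h.py <<'E'
from workcell import *
import cv2,numpy as np
np.set_printoptions(precision=4,suppress=True)
from scipy.spatial.transform import Rotation as R
def ray(n,u,p=None):
    p=p or camera_params(n);K=np.array(p["camera_matrix"]);V=np.array(p["view"])
    a=np.array([(u[0]-K[0,2])/K[0,0],(u[1]-K[1,2])/K[1,1]])
    if n=="wrist":
        r=np.hypot(*a);d=np.array([*(a/r*np.sin(r)),np.cos(r)])
    else: d=np.array([*a,1.])
    d=np.array([d[0],-d[1],-d[2]])
    return -V[:3,:3].T@V[:3,3], V[:3,:3].T@d
def onz(n,u,z,p=None):
    c,d=ray(n,u,p); return c+d*(z-c[2])/d[2]
def proj(n,X,p=None):
    p=p or camera_params(n);K=np.array(p["camera_matrix"]);V=np.array(p["view"])
    c=V[:3,:3]@X+V[:3,3];v=np.array([c[0],-c[1],-c[2]])
    if n=="wrist":
        th=np.arctan2(np.hypot(v[0],v[1]),v[2]);a=v[:2]/np.hypot(v[0],v[1])*th
    else:a=v[:2]/v[2]
    return np.array([K[0,0]*a[0]+K[0,2],K[1,1]*a[1]+K[1,2]])
E
python3 - <<'E'
from h import *
print("cams",ray("scene",(0,0))[0],ray("side",(0,0))[0])
print("lid scene");L=np.array([onz("scene",u,.132) for u in [(355.25,199),(406.5,198.75),(419.5,240.5),(362,241.75)]]);print(L,[np.linalg.norm(L[i]-L[i-3]) for i in range(4)])
print("lid side",np.array([onz("side",u,.132) for u in [(344.3,175.2),(365.75,123.2),(429,146.3)]]))
f=lambda u:(185+u[0]/5,235+u[1]/5)
print("block foot back, scene",*[onz("scene",f(u),z) for u,z in [((45,235),.01),((295,268),.01)]])
print("top scene",*[onz("scene",f(u),.055) for u in [(83,66),(325,95)]])
g=lambda u:(295+u[0]/3.636,310+u[1]/3.636)
for u in [(165,328),(185,345),(38,515),(55,555)]:print("side",u,onz("side",g((u[0],u[1]-300)),.055),onz("side",g((u[0],u[1]-300)),0))
print("foot side",onz("side",g((280,127)),.01))
print("spec",onz("scene",(306,287),0),onz("side",(397,280),0.02))
E
```

```text
cams [ 1.3124 -0.0391  0.8983] [ 0.5611 -0.2466  0.9091]
lid scene
[[0.4578 0.1235 0.132 ]
 [0.4606 0.2745 0.132 ]
 [0.6252 0.2735 0.132 ]
 [0.6251 0.1216 0.132 ]] [np.float64(0.15095212575666267), np.float64(0.16463587896962129), np.float64(0.1518502754523152), np.float64(0.16725777034592362)]
lid side [[0.4628 0.1164 0.132 ]
 [0.4571 0.2703 0.132 ]
 [0.6207 0.2702 0.132 ]]
block foot back, scene [ 0.6477 -0.3287  0.01  ] [ 0.6737 -0.1917  0.01  ]
top scene [ 0.5666 -0.3143  0.055 ] [ 0.5919 -0.1781  0.055 ]
side (165, 328) [ 0.5787 -0.1756  0.055 ] [ 0.5798 -0.171   0.    ]
side (185, 345) [ 0.5936 -0.1798  0.055 ] [ 0.5957 -0.1755  0.    ]
side (38, 515) [ 0.5511 -0.3019  0.055 ] [ 0.5504 -0.3055  0.    ]
side (55, 555) [ 0.5688 -0.317   0.055 ] [ 0.5693 -0.3216  0.    ]
foot side [ 0.6683 -0.1973  0.01  ]
spec [ 0.667  -0.0254  0.    ] [ 0.6703 -0.0378  0.02  ]
```

move_arm(
  moves=[
    [0,0,-1,1,-1,0,1],
    [0,0,-1,1,-1,0,1],
    [0,0,-1,1,-1,0,1],
    [0,0,-1,1,-1,0,1],
    [0,0,-1,1,-1,0,1],
    [0,0,-1,1,-1,0,1],
    [0,0,-1,1,-1,0,1],
    [0,0,-1,1,-1,0,1],
    [0,0,-1,1,-1,0,1],
  ],
)

```text
clock: 1.0
position: [0.4151, -0.2655, 0.2484]
eef_rot: [2.28, 2.161, -0.0]
wrist_force: [-0.2, -1.3, -0.3]
opening: -0.0002
gripper_force: 0.0
```

```bash
cat >> h.py <<'E'
def go(target,yaw=np.pi/2,tilt=0.):
    """print normalised move from now to target; yaw = heading of tool x, tilt = tool leaning about tool x"""
    s=get_state();Rc=R.from_rotvec(s["eef_rot"])
    Rt=R.from_euler('z',yaw)*R.from_euler('x',np.pi)*R.from_euler('x',tilt)
    sh=Rc.inv().apply(np.array(target)-s["position"])/.25
    tn=(Rc.inv()*Rt).as_rotvec()/np.radians(60)
    print("clk",s["clock"],"pos",s["position"],"q",s["q"],"F",s["wrist_force"],"op",s["opening"]);print("turn",tn,"shift",sh)
E
python3 -c "
from h import *
go([.541,.132,.19])"
```

```text
clk 1.0 pos [ 0.4151 -0.2655  0.2484] q [ 0.6864  0.1419 -0.271   1.9907  0.0447  1.0145  0.3406] F [-0.2367 -1.2886 -0.313 ] op -0.00015050180013446394
turn [ 0.      0.0001 -0.0514] shift [1.6149 0.4173 0.2335]
```

move_arm(
  moves=[
    [0,0,-0.05,0.9,0.4,0,1],
    [0,0,-0.05,0.9,0.4,0,1],
    [0,0,-0.05,0.9,0.4,0,1],
    [0,0,-0.05,0.9,0.4,0,1],
    [0,0,-0.05,0.9,0.4,0,1],
    [0,0,-0.05,0.9,0.4,0,1],
  ],
)

```text
clock: 1.6
position: [0.5293, -0.043, 0.2482]
eef_rot: [-2.22, -2.221, -0.003]
wrist_force: [0.7, -1.2, 0.1]
opening: 0.0002
gripper_force: 0.0
```

```bash
python3 -c "
from h import *
go([.541,.132,.16])"
```

```text
clk 1.6 pos [ 0.5293 -0.043   0.2482] q [ 0.355   0.2229 -0.4517  1.9049  0.1098  1.0372 -0.1423] F [ 0.7139 -1.2389  0.0806] op 0.00015785581436106766
turn [ 0.0007 -0.0021  0.0006] shift [0.6993 0.0469 0.3543]
```

move_arm(
  moves=[
    [0,0,0,0.7,0.05,0,1],
    [0,0,0,0.7,0.05,0,1],
    [0,0,0,0.7,0.05,0,1],
    [0,0,0,0.7,0.05,0.35,1],
    [0,0,0,0.7,0.05,0.35,1],
    [0,0,0,0.7,0.05,0.35,1],
    [0,0,0,0.7,0.05,0.35,1],
  ],
)

```text
clock: 2.3
position: [0.5406, 0.126, 0.1609]
eef_rot: [-2.227, -2.215, 0.002]
wrist_force: [0.9, -0.2, -0.1]
opening: -0.0
gripper_force: 0.0
```

```bash
python3 -c "
from h import *
go([.541,.132,.149])
cv2.imwrite('pics/s1.png',np.hstack([get_image('scene')[150:300,300:500],get_image('side')[80:230,300:500]])[:,:,::-1].repeat(2,0).repeat(2,1))"
```

```text
clk 2.3 pos [0.5406 0.126  0.1609] q [ 0.0771  0.3756 -0.5142  1.9326  0.2334  0.8935 -0.5603] F [ 0.8749 -0.2189 -0.0611] op -3.182088278444326e-05
turn [-0.0015  0.0005 -0.005 ] shift [0.0241 0.0016 0.0476]
```

View pics/s1.png

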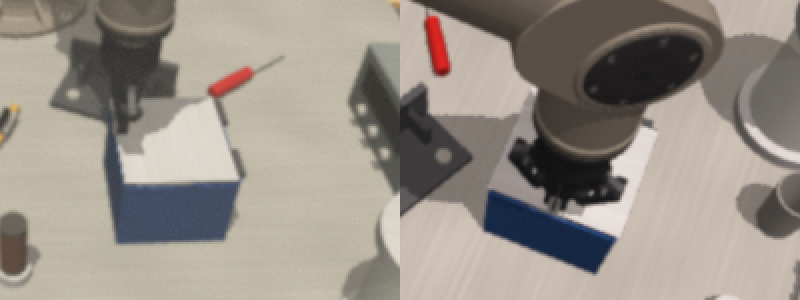

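The fingertips are above the lid near its free edge (left half (120,120), right half (560,200)). Now I'll press.

move_arm(
  moves=[
    [0,0,0,0.02,0,0.03,1],
    [0,0,0,0.02,0,0.045,1],
    [0,0,0,0.02,0,0.06,1],
    [0,0,0,0.02,0,0.06,1],
    [0,0,0,0.02,0,0.06,1],
  ],
)

```text
clock: 2.9
position: [0.5403, 0.1323, 0.1459]
eef_rot: [2.225, 2.217, -0.0]
wrist_force: [0.3, -0.5, 2.3]
opening: -0.0
gripper_force: 0.6
```

move_arm(
  moves=[
    [0,0,0,0,0,0.01,1],
    [0,0,0,0,0,0.015,1],
    [0,0,0,0,0,0.018,1],
    [0,0,0,0,0,0.018,1],
  ],
)

```text
clock: 3.3
position: [0.5404, 0.1324, 0.1413]
eef_rot: [2.225, 2.217, 0.0]
wrist_force: [0.1, -1.0, 0.8]
opening: 0.0
gripper_force: 0.7
```

move_arm(
  moves=[
    [0,0,0,0,0,0.006,1],
    [0,0,0,0,0,0.012,1],
    [0,0,0,0,0,0.012,1],
  ],
)

```text
clock: 3.6
position: [0.5408, 0.1325, 0.1404]
eef_rot: [2.225, 2.216, 0.001]
wrist_force: [-11.1, -6.2, 36.9]
opening: -0.0003
gripper_force: 18.8
```

Firm stop reached. Now I'll lift and clear out towards -y.

move_arm(
  moves=[
    [0,0,0,0,0,-0.04,1],
    [0,0,0,0,0,-0.2,1],
    [0,0,0,-0.2,0,-0.4,1],
    [0,0,0,-0.4,0,-0.6,0.3],
    [0,0,0,-0.4,0,-0.6,0.3],
    [0,0,0,-0.4,0,-0.6,0.3],
    [0,0,0,-0.4,0,-0.6,0.3],
  ],
)

```text
clock: 4.3
position: [0.54, 0.0321, 0.2886]
eef_rot: [2.226, 2.216, 0.001]
wrist_force: [0.1, 0.1, -0.8]
opening: 0.03
gripper_force: 0.0
```

move_arm(
  moves=[
    [0,0,0,0,0,0,0.3],
    [0,0,0,0,0,0,0.3],
    [0,0,0,0,0,0,0.3],
    [0,0,0,0,0,0,0.3],
    [0,0,0,0,0,0,0.3],
    [0,0,0,0,0,0,0.3],
    [0,0,0,0,0,0,0.3],
    [0,0,0,0,0,0,0.3],
    [0,0,0,0,0,0,0.3],
    [0,0,0,0,0,0,0.3],
  ],
)

```text
clock: 5.3
position: [0.5399, 0.0324, 0.2883]
eef_rot: [-2.225, -2.217, -0.0]
wrist_force: [0.3, 0.1, -0.7]
opening: 0.0299
gripper_force: 0.0
```

```bash
python3 -c "
from h import *
go([.541,.132,.149])
p=camera_params('wrist');print(p['camera_matrix'],p['view'],get_state()['position'])
w=get_image('wrist');cv2.imwrite('pics/w2raw.png',w[:,:,::-1])
cv2.imwrite('pics/s2raw.png',get_image('scene')[:,:,::-1]);cv2.imwrite('pics/d2raw.png',get_image('side')[:,:,::-1])
a=cv2.imread('pics/s2raw.png')[150:290,310:470];b=cv2.imread('pics/d2raw.png')[80:220,320:480]
t=np.hstack([cv2.resize(a,None,fx=2,fy=2),cv2.resize(b,None,fx=2,fy=2)])
cv2.imwrite('pics/v2.png',np.vstack([t,cv2.resize(w[:,:,::-1],(500,312))[:, :].copy() if 0 else np.pad(cv2.resize(w[:,:,::-1],(480,300)),((0,0),(0,160),(0,0)))]))
"
```

```text
clk 5.3 pos [0.5399 0.0324 0.2883] q [ 0.2635  0.2087 -0.5076  1.8341  0.1117  1.1269 -0.2865] F [ 0.3077  0.1392 -0.7493] op 0.029928239002620358
turn [-0.     -0.0001 -0.0034] shift [0.3984 0.0028 0.5574]
[[309.7069   0.     320.1015]
 [  0.     309.7069 198.9686]
 [  0.       0.       1.    ]] [[ 1.     -0.0046 -0.0003 -0.539 ]
 [ 0.0043  0.9476 -0.3196  0.02  ]
 [ 0.0017  0.3196  0.9476 -0.4297]
 [ 0.      0.      0.      1.    ]] [0.5399 0.0324 0.2883]
```

View pics/v2.png

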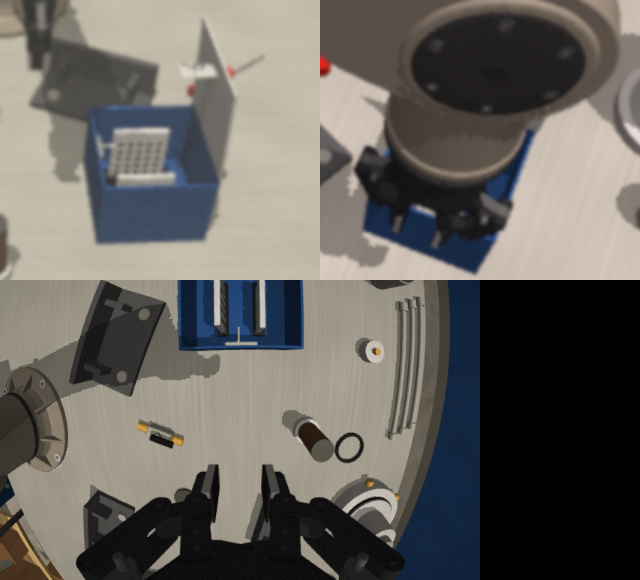

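The lid is open, and the perforated plate is at the -x slot (scene crop (140,150)). In the wrist view its bright top strip is at about (218,305) and the plain plate is at (262,305). I'll measure the top strip.

Run:
```python
from h import *
w=cv2.imread('pics/w2raw.png');p=camera_params('wrist');print(ray('wrist',(0,1),p)[0])
g=w.min(axis=2)
for r in (10,25,40,55,60,65,70,75):
    m=np.flatnonzero(g[r,270:365]>120)+270
    print(r,m, [onz('wrist',(c,r),.116,p)[:2] for c in (m[:1].tolist()+m[m<320][-1:].tolist())])
for n in [(.511,.15,.116),(.571,.15,.086),(.541-.08,.12,.118),(.541+.08,.12,.118)]:print(n,proj('wrist',np.array(n),p))
# case front rim: blue mask
b=(w[:,:,0]>1.6*w[:,:,2])&(w[:,:,0]>50);ys,xs=np.nonzero(b[:120,200:450]);print("blue x",xs.min()+200,xs.max()+200,"y",ys.max())
for c in [(xs.min()+200,ys.max()),(xs.max()+200,ys.max())]:print(onz('wrist',c,.118,p))
```

```text
[0.5396 0.116  0.4134]
10 [285 286 287 288 289 290 291 292 346 347 348 349 350 351 352] [array([0.5068, 0.204 ]), array([0.5135, 0.2037])]
25 [285 286 287 288 289 290 291 292 293 346 347 348 349 350 351 352] [array([0.5069, 0.1885]), array([0.5144, 0.1882])]
40 [285 286 287 288 289 290 291 292 346 347 348 349 350 351 352 353] [array([0.5069, 0.1733]), array([0.5135, 0.1731])]
55 [286 287 288 289 290 291 292 293 346 347 348 349 350 351 352 353] [array([0.5077, 0.1584]), array([0.5143, 0.1582])]
60 [286 347 348 349 350 351 352 353] [array([0.5077, 0.1535]), array([0.5077, 0.1535])]
65 [317 318] [array([0.5368, 0.148 ]), array([0.5377, 0.148 ])]
70 [317 318] [array([0.5368, 0.1432]), array([0.5377, 0.1432])]
75 [317 318] [array([0.5367, 0.1383]), array([0.5377, 0.1383])]
(0.511, 0.15, 0.116) [289.5201  63.4957]
(0.571, 0.15, 0.086) [350.3799  66.4186]
(0.461, 0.12, 0.118) [238.0814  96.7715]
(0.621, 0.12, 0.118) [404.993   96.1957]
blue x 237 404 y 93
[0.46   0.1237 0.118 ]
[0.6199 0.1231 0.118 ]
```

move_arm(
  moves=[
    [0,0,0,0.59,-0.116,0.27,0.3],
    [0,0,0,0.59,-0.116,0.27,0.3],
    [0,0,0,0.59,-0.116,0.27,0.3],
    [0,0,0,0.59,-0.116,0.27,0.3],
    [0,0,0,0.59,-0.116,0.27,0.3],
    [0,0,0,0.59,-0.116,0.4,0.3],
    [0,0,0,0.59,-0.116,0.5,0.3],
    [0,0,0,0.59,-0.116,0.5,0.3],
  ],
)

```text
clock: 6.25
position: [0.5105, 0.1783, 0.1611]
eef_rot: [-2.225, -2.215, 0.006]
wrist_force: [0.1, -0.4, 0.8]
opening: 0.0299
gripper_force: 0.0
```

```bash
python3 -c "
from h import *
go([.511,.18,.104])
p=camera_params('wrist')
w=get_image('wrist');cv2.imwrite('pics/w3.png',w[:,:,::-1])
cv2.imwrite('pics/s3.png',get_image('scene')[:,:,::-1])
print([proj('wrist',np.array(n),p) for n in [(.511,.1535,.116),(.511,.2335,.116)]])
"
```

```text
clk 6.25 pos [0.5105 0.1783 0.1611] q [ 0.0113  0.3625 -0.5617  1.9597  0.2448  0.8903 -0.6818] F [ 0.0635 -0.4142  0.8403] op 0.029923968716385876
turn [-0.0036  0.0015 -0.0044] shift [0.0073 0.0028 0.2284]
[array([322.5207, 273.66  ]), array([322.0984, 149.1778])]
```

View pics/w3.png

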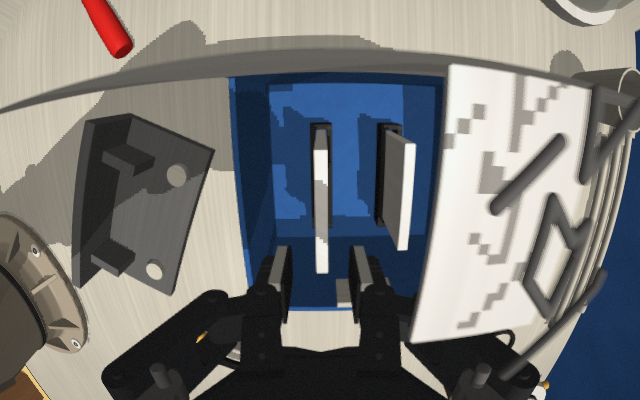

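The grid plate's top strip (322,150–273) is centred between the fingers. An unexplained white surface is on the right (500,200), so I'll check the scene view.

```bash
python3 -c "
import cv2
a=cv2.imread('pics/s3.png')[100:290,280:530];cv2.imwrite('pics/s3c.png',cv2.resize(a,None,fx=3,fy=3))"
```

```text
(no output)
```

View pics/s3c.png

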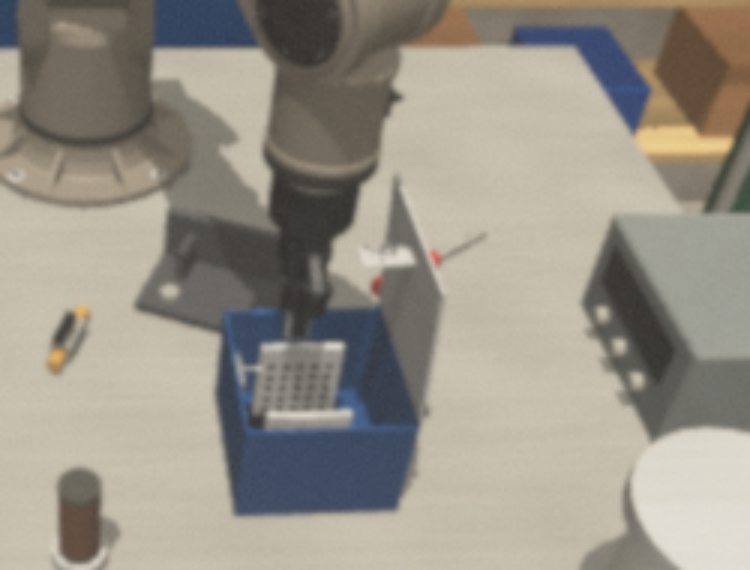

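All clear: the bright patch is light on the table, and the gripper stands well clear of the lid (400,280). Now I'll descend and grip.

move_arm(
  moves=[
    [0,0,0,0,0,0.1,0.3],
    [0,0,0,0,0,0.228,0.3],
    [0,0,0,0,0,0.228,0.3],
    [0,0,0,0,0,0.228,0.3],
    [0,0,0,0,0,0.228,1],
    [0,0,0,0,0,0.228,1],
    [0,0,0,0,0,0.228,1],
    [0,0,0,0,0,0.228,1],
  ],
  force=50,
)

```text
clock: 7.15
position: [0.5121, 0.1804, 0.1083]
eef_rot: [2.224, 2.217, 0.003]
wrist_force: [-4.5, -1.5, 13.5]
opening: 0.007
gripper_force: 49.1
```

Gripped; the small push-down comes from the pads swinging forward. Now I'll lift.

move_arm(
  moves=[
    [0,0,0,0,0,-0.03,1],
    [0,0,0,0,0,-0.1,1],
    [0,0,0,0,0,-0.2,1],
    [0,0,0,0,0,-0.3,1],
    [0,0,0,0,0,-0.4,1],
    [0,0,0,0,0,-0.5,1],
    [0,0,0,0,0,-0.6,1],
    [0,0,0,0,0,-0.64,1],
    [0,0,0,0,0,-0.64,1],
  ],
)

```text
clock: 8.05
position: [0.512, 0.1802, 0.268]
eef_rot: [2.224, 2.216, 0.004]
wrist_force: [-0.9, 0.4, -2.7]
opening: 0.007
gripper_force: 49.2
```

```bash
python3 -c "
from h import *
xb=np.array([.9835,-.181,0]);yb=np.array([.181,.9835,0]);m=np.array([.580,-.247,0])
th=.25
# tool offset: TCP is 0.102 up plate and -.014 along plate y from plate's origin
o=m-.020*xb+np.array([0,0,.0015]); zp=np.sin(th)*xb+np.cos(th)*np.array([0,0,1])
T=o+.102*zp-.0135*yb; print('T',T)
go(T,np.pi/2-.182,th); go(T,np.pi/2-.182,0)
for t in (th,-th): print((R.from_euler('z',np.pi/2-.182)*R.from_euler('x',np.pi)*R.from_euler('x',t)).apply([0,0,1]))
a=get_image('side');cv2.imwrite('pics/d4.png',a[:,:,::-1])
"
```

```text
T [ 0.5827 -0.2612  0.1003]
clk 8.05 pos [0.512  0.1802 0.268 ] q [ 0.0553  0.2412 -0.5959  1.8528  0.1528  1.09   -0.6014] F [-0.908   0.4428 -2.6591] op 0.0069984718564880255
turn [0.2407 0.0205 0.1696] shift [-1.7652  0.2875  0.6704]
clk 8.05 pos [0.512  0.1802 0.268 ] q [ 0.0553  0.2412 -0.5959  1.8528  0.1528  1.09   -0.6014] F [-0.908   0.4428 -2.6591] op 0.0069984718564880255
turn [ 0.0026 -0.0008  0.1703] shift [-1.7652  0.2875  0.6704]
[-0.2433  0.0448 -0.9689]
[ 0.2433 -0.0448 -0.9689]
```

move_arm(
  moves=[
    [0,0,0,-0.1,0,0,1],
    [0,0,0.05,-0.25,0.05,0,1],
    [0,0,0.1,-0.4,0.05,0,1],
    [0,0,0.17,-0.55,0.05,0,1],
    [0,0,0.17,-0.7,0.05,0,1],
    [0,0,0.17,-0.85,0.05,0,1],
    [0,0,0.17,-0.97,0.05,0,1],
    [0,0,0.17,-1,0.05,0,1],
  ],
)

```text
clock: 8.9
position: [0.5221, -0.0738, 0.2647]
eef_rot: [-2.417, -2.005, 0.004]
wrist_force: [-1.2, 0.1, -1.5]
opening: 0.0071
gripper_force: 49.1
```

```bash
cat > t.py <<'E'
from h import *
import sys
xb=np.array([.9835,-.181,0]);yb=np.array([.181,.9835,0]);m=np.array([.580,-.247,0])
th=.25;up=float(sys.argv[1]);back=float(sys.argv[2])
o=m-(.020+back)*xb+np.array([0,0,.0015+up]); zp=np.sin(th)*xb+np.cos(th)*np.array([0,0,1])
go(o+.102*zp-.0135*yb,np.pi/2-.182,th)
E
python3 t.py .12 0.02
```

```text
clk 8.9 pos [ 0.5221 -0.0738  0.2647] q [ 0.3882  0.1983 -0.4202  1.8932  0.0923  1.0713 -0.255 ] F [-1.1659  0.0586 -1.5115] op 0.007081831829852868
turn [ 0.2365  0.0006 -0.0037] shift [-0.6922  0.2972  0.1774]
```

move_arm(
  moves=[
    [0.05,0,0,-0.12,0.05,0.03,1],
    [0.1,0,0,-0.25,0.1,0.06,1],
    [0.15,0,0,-0.4,0.15,0.1,1],
    [0.2,0,0,-0.55,0.25,0.15,1],
    [0.237,0,0,-0.65,0.3,0.177,1],
    [0.237,0,0,-0.69,0.3,0.177,1],
    [0.237,0,0,-0.69,0.3,0.177,1],
    [0.237,0,0,-0.69,0.3,0.177,1],
  ],
)

```text
clock: 9.7
position: [0.5656, -0.2517, 0.2217]
eef_rot: [-2.259, -1.884, 0.234]
wrist_force: [0.2, 0.2, -1.6]
opening: 0.007
gripper_force: 49.4
```

```bash
python3 t.py .02 0.005; python3 t.py .006 0.003;python3 - <<'E'
from h import *
a=get_image('side');b=get_image('scene')
cv2.imwrite('pics/v5.png',np.hstack([cv2.resize(a[270:400,260:400],None,fx=2.8,fy=2.8),cv2.resize(b[190:320,150:290],None,fx=2.8,fy=2.8)])[:,:,::-1])
E
```

```text
clk 9.7 pos [ 0.5656 -0.2517  0.2217] q [ 0.5134  0.5085 -0.302   1.5693  0.1609  1.3373 -0.0081] F [ 0.2066  0.235  -1.6156] op 0.0070321364116296995
turn [ 0.0015 -0.0004  0.0016] shift [-0.0253  0.1522  0.3797]
clk 9.7 pos [ 0.5656 -0.2517  0.2217] q [ 0.5134  0.5085 -0.302   1.5693  0.1609  1.3373 -0.0081] F [ 0.2066  0.235  -1.6156] op 0.0070321364116296995
turn [ 0.0015 -0.0004  0.0016] shift [-0.0254  0.1737  0.432 ]
```

View pics/v5.png

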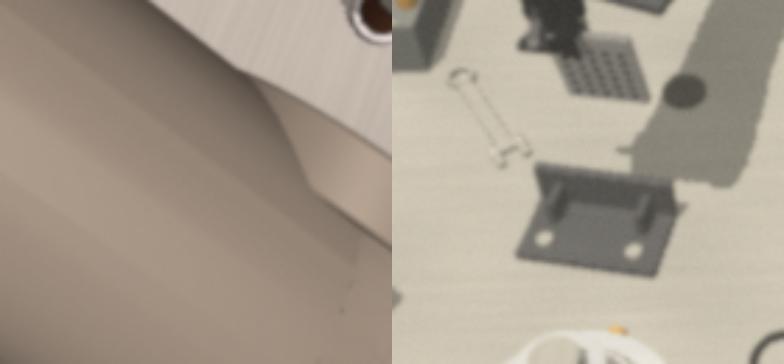

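Side view is blocked by the arm. In the scene view the plate hangs in front of the block, with its lower corners at pixels ≈(214,224) and (242,226). I'll check those against the expected projections.

Run:
```python
from h import *
s=get_state();Rc=R.from_rotvec(s["eef_rot"])
for sg in (-.04,.04):
  for z in (.102,):
    X=s["position"]+Rc.apply([.0135+sg,0.004,z]);print(X,proj("scene",X))
print(proj("scene",np.array([.5677,-.3156,.055])),proj("scene",np.array([.5928,-.179,.055])))
```

```text
[ 0.5403 -0.2738  0.1226] [213.8825 224.142 ]
[ 0.5546 -0.1951  0.1227] [242.4244 227.3037]
[201.055  248.5123] [249.6465 254.2701]
```

The match is within a pixel. Descending.

move_arm(
  moves=[
    [0,0,0,-0.025,0.04,0.1,1],
    [0,0,0,-0.025,0.08,0.2,1],
    [0,0,0,-0.025,0.12,0.3,1],
    [0,0,0,-0.025,0.152,0.37,1],
    [0,0,0,-0.025,0.165,0.41,1],
    [0,0,0,-0.025,0.174,0.432,1],
    [0,0,0,-0.025,0.174,0.432,1],
    [0,0,0,-0.025,0.174,0.432,1],
  ],
)

```text
clock: 10.6
position: [0.5804, -0.2623, 0.1077]
eef_rot: [-2.261, -1.884, 0.234]
wrist_force: [0.0, 0.9, -1.1]
opening: 0.0065
gripper_force: 49.4
```

```bash
python3 t.py 0 0
```

```text
clk 10.6 pos [ 0.5804 -0.2623  0.1077] q [ 0.5031  0.6476 -0.2832  1.6065  0.204   1.165  -0.0327] F [ 0.0042  0.8788 -1.0946] op 0.006514847353570427
turn [0.0028 0.0003 0.0004] shift [0.0057 0.0153 0.0263]
```

move_arm(
  moves=[
    [0,0,0,0,0.005,0.01,1],
    [0,0,0,0,0.01,0.02,1],
    [0,0,0,0,0.01,0.025,1],
    [0,0,0,0,0.01,0.025,1],
  ],
)

```text
clock: 11.0
position: [0.581, -0.2624, 0.1002]
eef_rot: [-2.26, -1.883, 0.235]
wrist_force: [0.7, -0.1, -0.5]
opening: 0.0072
gripper_force: 49.6
```

move_arm(
  moves=[
    [0,0,0,0,0,0.004,1],
    [0,0,0,0,0,0.008,1],
    [0,0,0,0,0,0.008,1],
  ],
)

```text
clock: 11.3
position: [0.5814, -0.2626, 0.0998]
eef_rot: [-2.262, -1.884, 0.233]
wrist_force: [1.0, -1.4, 16.6]
opening: 0.0072
gripper_force: 52.2
```

move_arm(
  moves=[
    [0,0,0,0,0,-0.003,1],
    [0,0,0,0,0,-0.003,0.7],
    [0,0,0,0,0,-0.003,0.5],
    [0,0,0,0,0,-0.003,0.3],
    [0,0,0,0,0,-0.003,0.3],
    [0,0,0,0,0,-0.003,0.3],
  ],
)

```text
clock: 11.9
position: [0.5805, -0.2623, 0.0987]
eef_rot: [-2.26, -1.883, 0.235]
wrist_force: [1.2, 0.0, -0.2]
opening: 0.0301
gripper_force: 0.0
```

Run:
```python
from h import *
print(get_state()["wrist_force"],get_state()["opening"])
w=get_image('wrist');b=get_image('scene')
cv2.imwrite('pics/v6.png',np.hstack([cv2.resize(w,(576,360)),cv2.resize(b[200:320,170:245],(225,360))])[:,:,::-1])
```

```text
[ 1.151   0.0202 -0.1501] 0.030098548607541322
```

View pics/v6.png

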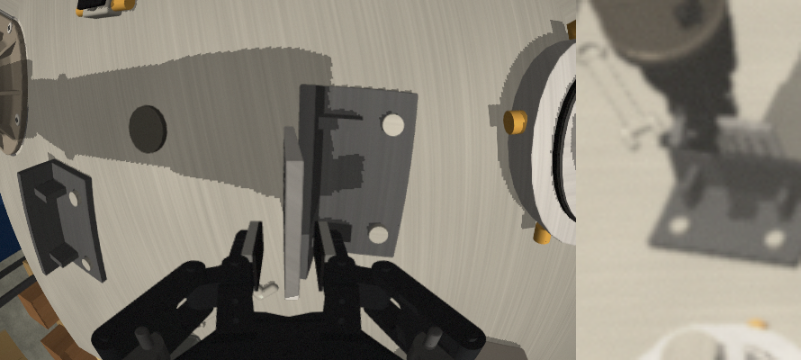

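The plate (292,210) leans towards the block's upright edge, clear of both fingers. I'll retreat along the tool axis.

move_arm(
  moves=[
    [0,0,0,0,0,-0.05,0.3],
    [0,0,0,0,0,-0.15,0.3],
    [0,0,0,0,0,-0.3,0.3],
    [0,0,0,0,0,-0.5,0.3],
    [0,0,0,0,0,-0.7,1],
    [-0.24,0,0,0.5,0,-0.9,1],
    [-0.24,0,0,0.8,0,-0.9,1],
    [-0.24,0,0,0.8,0,-0.9,1],
    [-0.24,0,0,0.8,0,-0.9,1],
    [-0.24,0,0,0.8,0,-0.9,1],
  ],
)

```text
clock: 13.0
position: [0.6722, -0.0676, 0.3199]
eef_rot: [2.403, 2.019, 0.01]
wrist_force: [0.4, -0.1, -0.2]
opening: 0.0
gripper_force: 0.0
```

Run:
```python
from h import *
w=get_image('side');b=get_image('scene')
cv2.imwrite('pics/v7.png',np.hstack([cv2.resize(w[280:400,290:400],(393,428)),cv2.resize(b[200:320,170:280],(393,428))])[:,:,::-1])
go([.541,.10,.35])
```

```text
clk 13.1 pos [ 0.6715 -0.0732  0.3183] q [ 0.2882  0.4017 -0.3787  1.5035  0.1528  1.261  -0.287 ] F [ 0.3224 -0.6587 -0.3229] op 1.5088234163506316e-05
turn [ 0.0044 -0.0003 -0.1699] shift [ 0.5894 -0.6357 -0.1293]
```

View pics/v7.png

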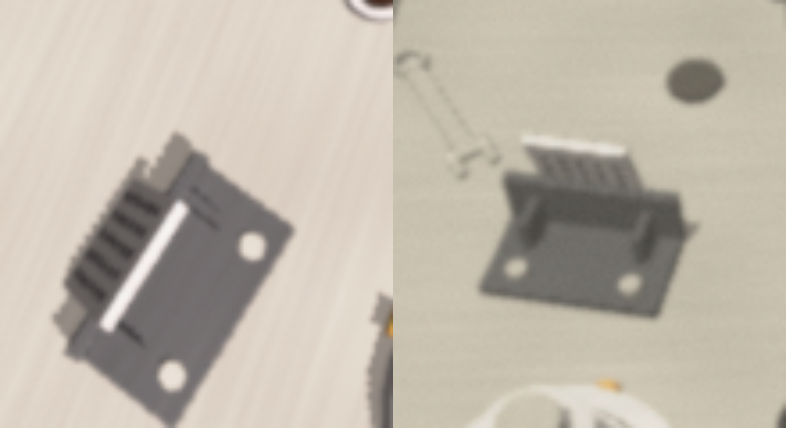

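The plate leans on the block's top edge (side crop (145,265), top tipped back over the block). Next is the lid: up, over and behind it.

move_arm(
  moves=[
    [0,0,-0.17,0.59,-0.63,-0.18,1],
    [0,0,-0.17,0.59,-0.63,-0.18,1],
    [0,0,-0.17,0.59,-0.63,-0.18,1],
    [0,0,-0.17,0.59,-0.63,-0.18,1],
    [0,0,-0.17,0.59,-0.63,-0.18,1],
    [0,0,-0.17,0.59,-0.63,-0.18,1],
    [0,0,-0.17,0.59,-0.63,-0.18,1],
  ],
)

```text
clock: 13.8
position: [0.5431, 0.0963, 0.3616]
eef_rot: [2.225, 2.213, 0.003]
wrist_force: [0.9, -0.5, 0.4]
opening: 0.0001
gripper_force: 0.0
```

Run:
```python
from h import *
go([.541,.33,.37]);print(ray("side",(1,1))[0])
```

```text
clk 13.8 pos [0.5431 0.0963 0.3616] q [ 0.1608  0.174  -0.5177  1.714   0.0922  1.2743 -0.3823] F [ 0.944  -0.5422  0.4008] op 5.749754887616378e-05
turn [ 0.0034  0.0011 -0.0049] shift [ 0.9347 -0.013  -0.0347]
[ 0.5611 -0.2466  0.9091]
```

move_arm(
  moves=[
    [0,0,0,0.2,-0.01,-0.03,1],
    [0,0,0,0.4,-0.01,-0.03,1],
    [0,0,0,0.6,-0.01,-0.03,1],
    [0,0,0,0.8,-0.01,-0.03,1],
    [0,0,0,0.93,-0.01,-0.03,1],
    [0,0,0,0.93,-0.01,-0.03,1],
    [0,0,0,0.93,-0.01,0.15,1],
    [0,0,0,0.93,-0.01,0.3,1],
    [0,0,0,0.93,-0.01,0.4,1],
    [0,0,0,0.93,-0.01,0.4,1],
  ],
)

```text
clock: 14.8
position: [0.5416, 0.327, 0.2571]
eef_rot: [2.227, 2.213, -0.007]
wrist_force: [-0.2, -0.3, 0.1]
opening: -0.0002
gripper_force: 0.0
```

Run:
```python
from h import *
go([.541,.33,.26]); s=get_state()["position"]
r=.115
for t in (1.5,1.35,1.2,1.05,.9,.75,.6,.45,.3,.2,.1,.05,0,-.057):
    y=.272-r*np.cos(t)+.004*np.sin(t)+.011; z=.128+r*np.sin(t)+.004*np.cos(t)+.017
    print(t,"TCP y,z",np.round((y,z),4),"norm x,z from now",np.round(((y-s[1])/.25,(s[2]-z)/.25),3))
```

```text
clk 14.8 pos [0.5416 0.327  0.2571] q [-0.1871  0.4142 -0.6053  1.6618  0.2555  1.15   -0.8655] F [-0.1643 -0.312   0.0803] op -0.00018273011295777007
turn [-0.0021  0.0042 -0.0061] shift [ 0.0118 -0.0025 -0.0117]
1.5 TCP y,z [0.2789 0.26  ] norm x,z from now [-0.193 -0.012]
1.35 TCP y,z [0.2617 0.2581] norm x,z from now [-0.261 -0.004]
1.2 TCP y,z [0.2451 0.2536] norm x,z from now [-0.328  0.014]
1.05 TCP y,z [0.2292 0.2467] norm x,z from now [-0.391  0.041]
0.9 TCP y,z [0.2146 0.2376] norm x,z from now [-0.45   0.078]
0.75 TCP y,z [0.2016 0.2263] norm x,z from now [-0.502  0.123]
0.6 TCP y,z [0.1903 0.2132] norm x,z from now [-0.547  0.175]
0.45 TCP y,z [0.1812 0.1986] norm x,z from now [-0.583  0.234]
0.3 TCP y,z [0.1743 0.1828] norm x,z from now [-0.611  0.297]
0.2 TCP y,z [0.1711 0.1718] norm x,z from now [-0.624  0.341]
0.1 TCP y,z [0.169  0.1605] norm x,z from now [-0.632  0.386]
0.05 TCP y,z [0.1683 0.1547] norm x,z from now [-0.635  0.409]
0 TCP y,z [0.168 0.149] norm x,z from now [-0.636  0.432]
-0.057 TCP y,z [0.168  0.1424] norm x,z from now [-0.636  0.459]
```

move_arm(
  moves=[
    [0,0,0,-0.12,0,-0.01,1],
    [0,0,0,-0.19,0,-0.01,1],
    [0,0,0,-0.23,0,-0.007,1],
    [0,0,0,-0.265,0,-0.003,1],
    [0,0,0,-0.3,0,0.005,1],
    [0,0,0,-0.33,0,0.014,1],
    [0,0,0,-0.36,0,0.028,1],
    [0,0,0,-0.39,0,0.041,1],
    [0,0,0,-0.42,0,0.06,1],
    [0,0,0,-0.45,0,0.078,1],
  ],
)

```text
clock: 15.8
position: [0.5408, 0.2174, 0.2414]
eef_rot: [2.223, 2.216, 0.003]
wrist_force: [0.6, 2.8, -0.8]
opening: 0.0001
gripper_force: 0.8
```

Run:
```python
from h import *
s=get_state();p=s["position"];print(p,s["wrist_force"])
b=get_image('scene');cv2.imwrite('pics/b8.png',b[:,:,::-1])
for t in (.9,.75,.6,.45,.3,.2,.1,.05,0,-.057):
    r=.115+(.9-t)/.9*.02
    y=.272-r*np.cos(t)+.004*np.sin(t)+.011; z=.128+r*np.sin(t)+.004*np.cos(t)+.017
    print(t,np.round(((y-p[1])/.25,(p[2]-z)/.25),3))
# where would the lid's free corners be at angle t
for t in (1.5,.95): print([proj('scene',np.array([x,.272-.152*np.cos(t),.128+.152*np.sin(t)])) for x in (.459,.623)])
```

```text
[0.5408 0.2174 0.2414] [ 0.5958  2.8002 -0.8006]
0.9 [-0.011  0.015]
0.75 [-0.073  0.051]
0.6 [-0.13   0.097]
0.45 [-0.181  0.154]
0.3 [-0.223  0.218]
0.2 [-0.246  0.266]
0.1 [-0.264  0.316]
0.05 [-0.272  0.343]
0 [-0.277  0.369]
-0.057 [-0.283  0.4  ]
[array([410.7102, 157.4268]), array([425.9503, 197.9365])]
[array([380.7739, 166.1476]), array([391.9463, 207.1444])]
```

Contact with +y force of 2.8 N shows the lid being pushed. Continuing round the arc.

move_arm(
  moves=[
    [0,0,0,-0.04,0,0.03,1],
    [0,0,0,-0.073,0,0.051,1],
    [0,0,0,-0.105,0,0.075,1],
    [0,0,0,-0.13,0,0.097,1],
    [0,0,0,-0.158,0,0.125,1],
    [0,0,0,-0.181,0,0.154,1],
    [0,0,0,-0.205,0,0.185,1],
    [0,0,0,-0.223,0,0.218,1],
    [0,0,0,-0.235,0,0.242,1],
    [0,0,0,-0.246,0,0.266,1],
  ],
)

```text
clock: 16.85
position: [0.5408, 0.1562, 0.1748]
eef_rot: [2.224, 2.216, 0.003]
wrist_force: [0.5, 1.8, 1.7]
opening: 0.0002
gripper_force: 0.7
```

Run:
```python
from h import *
go([.541,.14,.141]);
```

```text
clk 16.85 pos [0.5408 0.1562 0.1748] q [ 0.0592  0.3752 -0.5579  1.9051  0.2473  0.9265 -0.6203] F [0.5406 1.799  1.7489] op 0.0001506706854921234
turn [ 0.0027  0.0005 -0.0033] shift [-0.0647  0.0006  0.1353]
```

move_arm(
  moves=[
    [0,0,0,-0.02,0,0.025,1],
    [0,0,0,-0.04,0,0.05,1],
    [0,0,0,-0.055,0,0.075,1],
    [0,0,0,-0.065,0,0.1,1],
    [0,0,0,-0.065,0,0.115,1],
    [0,0,0,-0.065,0,0.13,1],
    [0,0,0,-0.065,0,0.13,1],
  ],
)

```text
clock: 17.55
position: [0.5407, 0.14, 0.1424]
eef_rot: [2.224, 2.216, 0.002]
wrist_force: [0.2, -0.1, 1.3]
opening: -0.0005
gripper_force: 0.7
```

move_arm(
  moves=[
    [0,0,0,0,0,0.004,1],
    [0,0,0,0,0,0.008,1],
    [0,0,0,0,0,0.012,1],
    [0,0,0,0,0,0.012,1],
  ],
)

```text
clock: 17.95
position: [0.5411, 0.1403, 0.1412]
eef_rot: [2.223, 2.215, 0.003]
wrist_force: [-7.3, -3.4, 21.6]
opening: 0.0001
gripper_force: 11.0
```

move_arm(
  moves=[
    [0,0,0,0,0,0.004,1],
    [0,0,0,0,0,0.004,1],
    [0,0,0,0,0,-0.01,1],
    [0,0,0,0,0,-0.03,1],
    [0,0,0,0,0,-0.06,1],
    [0,0,0,0,0,-0.15,1],
    [0,0,0,0,0,-0.3,1],
    [0,0,0,0,0,-0.5,1],
    [0,0,0,0,0,-0.7,1],
    [0,0,0,0,0,-0.7,1],
  ],
)

```text
clock: 18.95
position: [0.5424, 0.1416, 0.3219]
eef_rot: [2.22, 2.213, 0.015]
wrist_force: [0.4, 0.7, -0.7]
opening: 0.0001
gripper_force: 0.0
```

move_arm(
  moves=[
    [0,0,0,-1,0,0,1],
    [0,0,0,-1,0,0,1],
    [0,0,0,-1,0,0,1],
    [0,0,0,-1,0,0,1],
    [0,0,0,-1,0,0,1],
    [0,0,0,-1,0,0,1],
    [0,0,0,-1,0,0,1],
    [0,0,0,-1,0,0,1],
    [0,0,0,-1,0,0,1],
    [0,0,0,-1,0,0,1],
  ],
)

```text
clock: 19.95
position: [0.5396, -0.1087, 0.3152]
eef_rot: [2.222, 2.218, 0.003]
wrist_force: [-0.2, -0.5, 0.4]
opening: 0.0001
gripper_force: 0.0
```

Run:
```python
from h import *
s=get_state();print(s["clock"],s["position"],s["wrist_force"])
for n in("scene","side"):
    a=cv2.imread(f"pics/{n}0.png").astype(int);b=get_image(n)[:,:,::-1].astype(int)
    x0,y0,x1,y1=(345,150,435,275) if n=="scene" else (335,110,435,220)
    m=abs(a-b).max(2)[y0:y1,x0:x1]; ys,xs=np.nonzero(m>45);print(n,len(xs),m.size,(xs.min()+x0,xs.max()+x0,ys.min()+y0,ys.max()+y0) if len(xs) else "")
    if n=="scene":
        k=abs(a-b).max(2)[255:295,295:320];print("specimen diff",(k>45).sum())
        cv2.imwrite("pics/v9.png",cv2.resize(b[130:330,170:450].astype(np.uint8),None,fx=2.8,fy=2.8))
```

```text
19.95 [ 0.5396 -0.1087  0.3152] [-0.2424 -0.5486  0.3891]
scene 0 11250 
specimen diff 0
side 6965 11000 (np.int64(335), np.int64(434), np.int64(110), np.int64(219))
```

Run:
```python
from h import *
# lid corner check by brightness: sharp lid/wall edge at expected latched place in scene
b=get_image("scene").astype(int)
for r in (200,210,220,230,238,242,246):print(r,b[r,350:430:6].tolist().__str__()[:0],b[r,350:430:6].min(1))
```

```text
200  [100 184 204 199 198 199 201 203 201 204 131 169 167 167]
210  [120 133 208 204 201 205 210 205 206 204 134 170 170 171]
220  [171  68 205 210 207 207 209 207 204 203 204 169 172 173]
230  [164  68 204 211 206 204 205 204 206 207 206 161 166 170]
238  [170  62 175 210 206 203 200 204 204 204 203 200 124 167]
242  [171  63  94 121 124 116 116 111  79  79  72  76 167 171]
246  [167  60  68  69  68  71  71  69  69  70  69  68 168 168]
```

The scene view around the lid and at the specimen is identical to the start, so the lid is latched flat and the specimen has not moved. I'm handing in.

```bash
python3 -c "
from workcell import *
print(sign_off())"
```

```text
the job is handed in; nothing more can be done
None
```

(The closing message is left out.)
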